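Clamp the sawn fossil stone and hold the spring probe on its test dot

TASK

Swing the jig's clamp arm over so that it drops and rests on the stone. Then take the spring probe (square grip) out of its stand, and press its nose gently on the round paper dot on the stone's sloping face, the probe square to that face and the nose pushed in about half of its travel. Finish while holding it there, still in the gripper; leave everything else where it is.

Things in the scene. Friction and masses are not known exactly. Their poses are not given: they have to be found in the camera images.
- jig: Plywood board 18 mm thick, fixed to the table, x -75 to 75 and y -85 to 165 mm in its frame. Origin on the table under the middle of the stone's bay, z up. Strips 10 mm high fence the bay, some 8 mm off the stone. At y = 135 mm stands the clamp's steel bracket, 28 (x) x 34 (y), top 96 mm above the table.
- clamp (a joint): Clamp arm's angle about its level axle (along jig x): 1.9 rad open (at its stop, standing up, leaning 19 deg to jig +y), pi/2 upright = centre, near 0 down, level, pointing to jig -y, foot on the stone. Weighted: past upright it sinks down by itself in about a second and holds the stone with some 3 N; short of it, it falls back open. Pushing it over at the knob takes 1 to 2 N.
- clamp_knob (a point): Centre of the dark steel ball, 32 mm diameter, at the end of the clamp arm, 110 mm from the axle; 188 mm above the table when open. The arm is a steel bar 18 wide, 14 mm thick, 0.36 kg in all, with a rubber foot of 16 mm diameter 85 mm from the axle.
- clamp_hinge (a point): Middle of the clamp's axle, at jig (0, 130, 84) mm, fixed.
- stone: Grey sawn fossil stone, 100 (x) x 130 (y) mm, 0.9 kg, loose in the jig's bay. Origin at the middle of its underside, z up. At +y a flat shoulder 40 mm high for the clamp's foot; at y -65 to 20 a flat face sloping 18 deg, rising towards +x from 29 to 61 mm above the underside, with a dark spiral fossil, a square paper label and the round dot.
- mark: Round white paper dot, 16 mm diameter, with a small dark centre, on the stone's sloping face. Origin at its centre on the face, at (-11, -42, 41) mm in the stone's frame; z is the face's outward normal, leaning 18 deg from vertical to the stone's -x.
- probe: Spring probe, 0.125 kg, nose down in its stand. Origin on its axis at the underside of the collar, which rests on the stand; z along the axis, away from the nose. Collar 36 mm diameter, z 0 to 8; square grip 24 x 24 mm (faces along x, y), z 8 to 68; cap 20 diameter, z 68 to 75; barrel 18 diameter, z -45 to 0; nose 8 diameter with ball tip, to z -70 when free.
- probe_nose (a joint): How far the nose is pushed into the probe, m: 0 free, 0.012 fully in. Spring: about 0.5 N at 0, rising 0.5 N per mm (3.5 N at half travel, 6.5 N fully in).
- probe_tip (a point): The lowest point of the nose's ball tip, on the probe's axis.
- probe_stand: Fixed wooden block 70 x 70 x 80 mm high with a hole of 23 mm right through, in which the probe stands. Origin at the middle of its underside. An equal block beside it holds the scriber.
- scriber: Bystander: scriber in its own stand, round wooden handle 22 mm diameter, top 156 mm above the table.
- rock_grey: Bystander: grey rock, 72 mm wide, 42 mm high.
- rock_ochre: Bystander: ochre rock, 54 mm wide, 30 mm high.
- brush: Bystander: brush lying on the table.
- jar: Bystander: jar, 60 mm diameter, 70 mm high.
- loupe: Bystander: pocket loupe, 40 mm diameter, 18 mm high, with a flat handle.
- wedge_block: Bystander: dark wooden block 60 x 35 x 25 mm.
Things that resemble listed ones, but are neither listed nor needed, are in the scene too. What is shaped like the probe but green is not meant. What is shaped like the stone but turquoise is not meant.

How it is judged:
By the outcome, as a careful person would: the job done as asked, in the order asked, and still so for the second after the job is handed in, while the arm keeps its last pose, push and grip.
It also fails if it takes over 53 s, if anything falls off the work surface, if the arm or the gripper's body presses on something with over 40 N, if the wrist force passes 120 N, or if a joint passes its speed limit or range.

ROBOT

A 6-joint arm with a two-finger parallel gripper is mounted at the origin on the work surface. World frame = base frame: x ahead of the robot, y to its left, z up, the work surface at z = 0. Lengths are in m, angles in rad, forces in N, time in s.
With the tool pointing down it reaches from about 0.275 to 0.75 m from the base axis. Payload 10.2 kg.
Tool frame: the origin (TCP) lies at the very end of the fingers, on their centre line; the grasp point (between the pads) lies 19 mm behind it; z points along the fingers, y is the line along which they close (so a half turn about z gives the same grasp; the last joint's range is limited). The gripper opens to 85 mm and grips with 20 to 120 N. Pads are 22 mm wide; open, the fingers measure 114 mm over their backs; the gripper's body (76 mm by 85 mm) begins 54 mm behind the grasp point. The pads swing forward as they close: fully open they stand 13 mm farther back than shut.
Start: joints at [-1.385, 0.313, 1.498, -0, 1.331, -0.223], TCP at [0.209, -0.482, 0.194] pointing down, gripper open.
Joint ranges: [-2.94, 2.94], [-0.97, 2.17], [0.19, 2.56], [-1.23, 4.37], [0.02, 3.11], [-2.88, 2.88]. Speed limits (rad/s): [2.39, 2.39, 3.01, 3.14, 3.14, 3.14].

INTERFACE

Orientations are given as a 3x3 rotation matrix whose columns are the frame's x, y, z axes.
In Python, from bench import manip gives the robot as it stands.
- The arm moves only by the tool servo_tool, never from a script. Its argument "increments" is one flat list of numbers, 7 for each row, row after row: the finger opening in cm, from 0 to 8.54, then the shift along the tool's x, y, z in cm, then the turn, a rotation vector about the tool's x, y, z in rad. A call has 1 to 12 rows; each row is the pose to reach, as a shift and turn from the pose commanded when the call began, along the tool's axes at that moment; what a row does not reach only later rows make up. A row lasts 1/8 s, in which the tool goes at most 62.5 mm and 10.7 degrees, less where a joint would pass 70% of its speed; a pose out of reach is approached as far as the arm can. A call with a gripper value outside its range is refused whole. The fingers move at their own pace and stop on an object; "newtons" is the grip in N (left out, the last holds). Time passes only in rows, so rows that repeat a pose let the fingers close. It gives the time, the measured TCP pose, the force, the opening and the grip force at its end, in the units of the state.
- manip.state(): the state, without advancing time (a new reading comes with each control period).
- manip.snapshot(name): name is "scene" or "top"; returns a dict with "color" (400x640x3 uint8, red, green, blue), "camera_matrix" (3x3 intrinsics, pixels), "D" ([k1, k2, p1, p2, k3] as OpenCV has them; the pictures are not rectified), "world_to_cam" (4x4, takes a point from world to camera coordinates). Camera axes: x right, y up, looking along -z (the intrinsics and any distortion apply to the point x, -y, -z); pixel columns grow to the right and rows downward; lengths in m; the calibration is good to about 2 mm. A picture is of the moment at which its call begins. There is no depth.
- manip.hand_in(): hands the job in; it is judged then, once.
The state is a dict: "time": time; "q": joint angles; "joint_velocities": joint speeds; "joint_torque": joint torques, N m; "position": TCP position; "orientation": TCP orientation; "ft_force": force on the tool from outside, world axes, zero at the start; "ft_torque": the same for the moment, N m; "grip_width": finger opening in m; "grip_force": force on a finger pad.
Only numpy, scipy, OpenCV 4.12 (cv2) and the standard library are available. Lean on these libraries where they do the work, as an engineer would, in place of code of your own. Each camera call takes 0.05 s, during which the arm holds its last target. There are 200 camera calls.

## Working session

There is one attempt and no reset: what is moved stays moved. The work goes in short steps, Python scripts to look and compute and a tool call to move; the robot and the scene stay as the last step left them, time stands still between calls to the robot, and variables do not carry over. Pictures are saved under pics/ and viewed, at most 10 in all, crops included, and the job is handed in when it is done.

Besides the shell and the picture viewer there is one more tool, called after "Emit:" in YAML: its name, and indented under it one key for each argument. servo_tool: Moves the arm, as the interface text tells. Its arguments: {"type":"object","properties":{"increments":{"type":"array","items":{"type":"number"}},"newtons":{"type":"number"}},"required":["increments"]}

```bash
mkdir -p pics; ls
cat > h.py <<'E'
import numpy as np, cv2, json, pickle
from bench import manip
def snap(n,f):
    s=manip.snapshot(n); pickle.dump(s,open(f'pics/{f}.pkl','wb')); cv2.imwrite(f'pics/{f}.png',s['color'][:,:,::-1]); return s
def load(f): return pickle.load(open(f'pics/{f}.pkl','rb'))
def crop(f,x0,y0,x1,y1,k,out):
    s=load(f)['color'][y0:y1,x0:x1,::-1]; cv2.imwrite(f'pics/{out}.png',cv2.resize(s,None,fx=k,fy=k,interpolation=cv2.INTER_CUBIC))
def ray(s,u,v):
    K,D,T=[np.array(s[k],float) for k in('camera_matrix','D','world_to_cam')]
    p=cv2.undistortPoints(np.array([[[u,v]]],float),K,D)[0,0]
    d=T[:3,:3].T@np.array([p[0],-p[1],-1]); c=-T[:3,:3].T@T[:3,3]; return c,d
def atz(s,u,v,z):
    c,d=ray(s,u,v); return c+d*(z-c[2])/d[2]
def proj(s,P):
    K,D,T=[np.array(s[k],float) for k in('camera_matrix','D','world_to_cam')]
    P=np.atleast_2d(P)@T[:3,:3].T+T[:3,3]; P=P*[1,-1,-1]
    return cv2.projectPoints(P,np.zeros(3),np.zeros(3),K,D)[0][:,0]
def tri(s1,p1,s2,p2):
    A=[];b=[]
    for s,p in((s1,p1),(s2,p2)):
        c,d=ray(s,*p); d=d/np.linalg.norm(d); M=np.eye(3)-np.outer(d,d); A.append(M); b.append(M@c)
    return np.linalg.lstsq(np.vstack(A),np.hstack(b),rcond=None)[0]
E
python3 - <<'E'
from h import *
a=snap('scene','s0');b=snap('top','t0')
im=np.vstack([a['color'],b['color']]) 
for s in(a,b): print(ray(s,320,200))
print(manip.state())
E
```

```text
pics
(array([ 1.06801667, -0.71041835,  0.97132072]), array([-0.40526736,  0.58886449, -0.69975697]))
(array([0.46297728, 0.00864637, 1.16492615]), array([ 0.05824518, -0.02438785, -0.99832354]))
{'time': 0.1, 'q': array([-1.38537796e+00,  3.13376646e-01,  1.49837971e+00,  7.05037680e-06,
        1.33100723e+00, -2.23404937e-01]), 'joint_velocities': array([ 0.00128614, -0.00182925, -0.0015209 ,  0.00086581, -0.00099722,
       -0.00036367]), 'joint_torque': array([ 2.70706114e-03, -4.12899256e+01, -2.60141981e+01, -1.26815016e-04,
        3.04258589e-03,  6.90064581e-06]), 'position': array([ 0.20863831, -0.48145562,  0.19329424]), 'orientation': array([[ 9.17589923e-01,  3.97528224e-01, -2.09139058e-04],
       [ 3.97528190e-01, -9.17589239e-01,  1.15212353e-03],
       [ 2.66097871e-04, -1.14031561e-03, -9.99999314e-01]]), 'ft_force': array([-0.21066318, -0.19046725, -0.02805949]), 'ft_torque': array([ 0.05066817, -0.0151037 , -0.02468111]), 'grip_force': 0.0, 'grip_width': 0.08536218096084847}
```

View pics/s0.png

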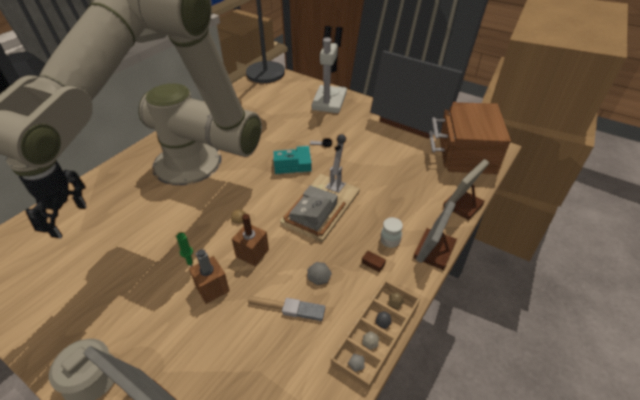

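View pics/t0.png

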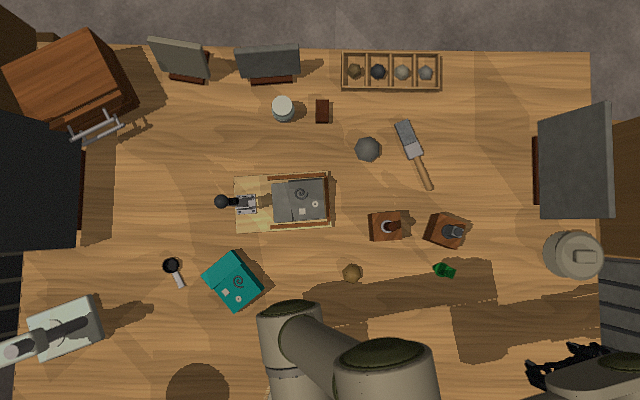

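Top view: the stone sits in its jig at (300,200), with the turquoise lookalike at (232,282). The clamp knob is at (221,201). Candidates for the probe are the grey one in its stand at top (450,231) / scene (205,262), the green one at top (443,270), and the scriber at top (390,226), which is brown and round. I choose the grey one and check it in a close crop.

Run:
```python
from h import *
crop('t0',200,160,360,260,5,'a'); crop('t0',360,195,480,285,6,'b')
crop('s0',160,120,370,310,3.8,'c')
# composite: top jig 5x (800x500)
```

```text
(no output)
```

View pics/a.png

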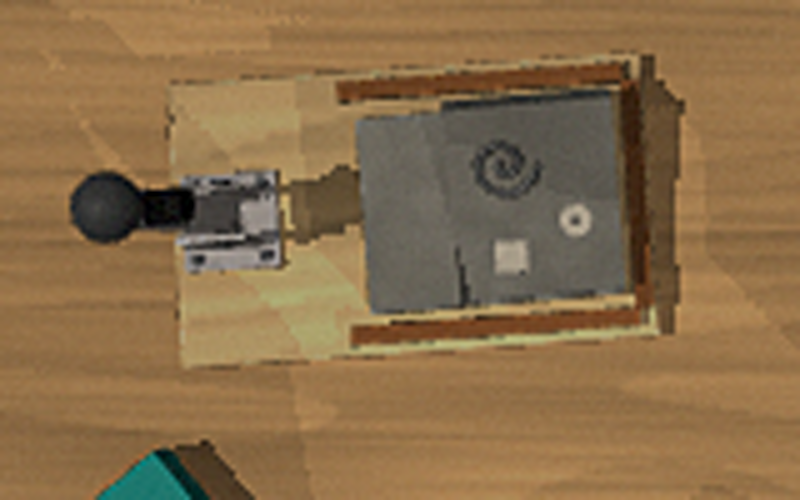

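View pics/b.png

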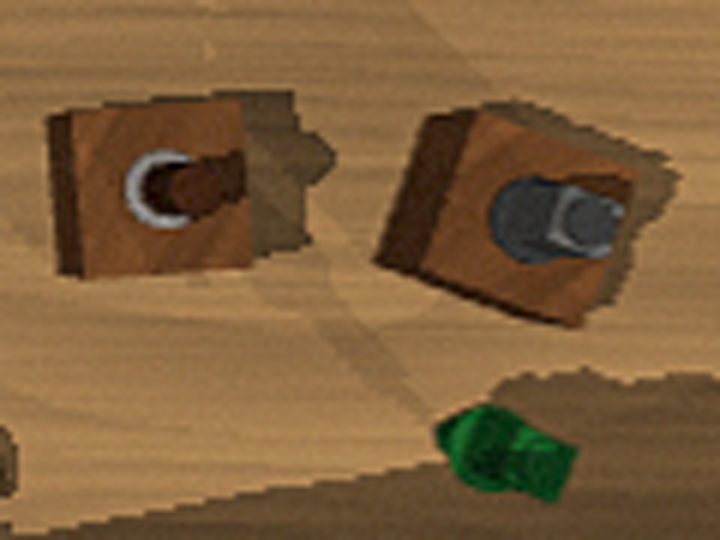

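Run:
```python
from h import *
crop('s0',160,120,370,310,3.1,'c')
```

```text
(no output)
```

View pics/c.png

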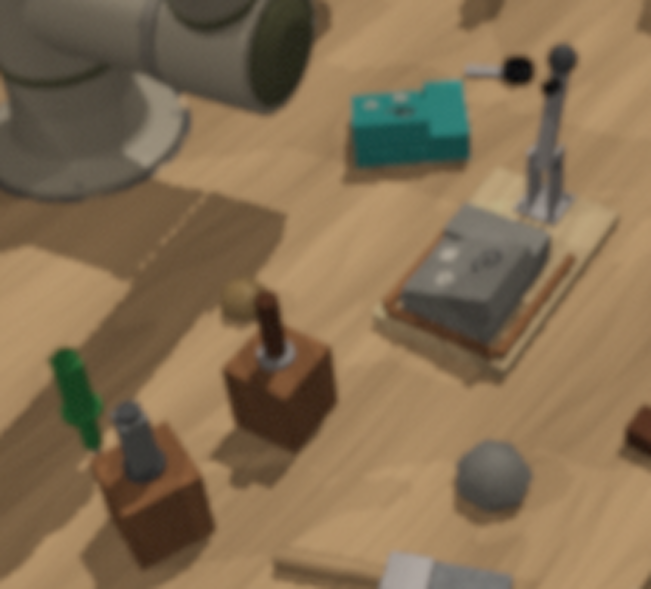

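Run:
```python
from h import *
t,s=load('t0'),load('s0')
f=lambda im,x,y,w,k:cv2.resize(im[y:y+w,x:x+w,::-1],None,fx=k,fy=k,interpolation=cv2.INTER_CUBIC)
o=np.hstack([f(t['color'],438,213,32,12.4),f(s['color'],186,242,40,9.92)]);cv2.imwrite('pics/d.png',cv2.convertScaleAbs(o,alpha=1.6,beta=10));print(o.shape)
A=lambda x,y:(x/5+200-.4,y/5+160-.4); C=lambda x,y:(x/3.1+160-.3,y/3.1+120-.3)
c=np.array([atz(t,*A(*p),.018) for p in((170,85),(183,367),(655,335),(640,55))])
print(c, [np.linalg.norm(c[i]-c[i-1]) for i in range(4)])
print('knob',tri(t,A(106,207),s,C(563,58)),atz(t,*A(106,207),.188),atz(s,*C(563,58),.188))
print('mark',tri(t,A(575,220),s,C(446,279)),atz(t,*A(575,220),.059),atz(s,*C(446,279),.059))
B=lambda x,y:(x/6+360-.4,y/6+195-.4)
print('cap',tri(t,B(590,220),s,C(127,410)),'collar',atz(t,*B(531,221),.088))
print('stand',np.array([atz(t,*B(*p),.08) for p in((475,108),(635,172),(580,327))]))
```

```text
(397, 794, 3)
[[ 0.58839568  0.20853652  0.018     ]
 [ 0.4409566   0.19766264  0.018     ]
 [ 0.46064604 -0.04791775  0.018     ]
 [ 0.60792753 -0.03851454  0.018     ]] [np.float64(0.24782195104970625), np.float64(0.14783951933319647), np.float64(0.24636843252041657), np.float64(0.14758135660171012)]
knob [0.51576094 0.20665169 0.18777746] [0.51473733 0.20578361 0.188     ] [0.51677003 0.20741833 0.188     ]
mark [ 0.51972515 -0.0036636   0.05687352] [ 0.51819024 -0.00481201  0.059     ] [ 0.52238881 -0.00409093  0.059     ]
cap [ 0.4547297  -0.33444756  0.153332  ] collar [ 0.4529267  -0.33303011  0.088     ]
stand [[ 0.49905894 -0.31301388  0.08      ]
 [ 0.47360441 -0.37868436  0.08      ]
 [ 0.40980854 -0.35508868  0.08      ]]
```

View pics/d.png

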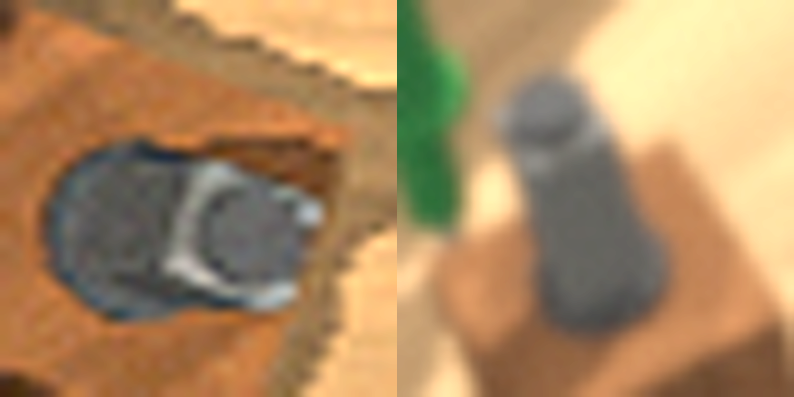

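The close crop shows the grey square-grip probe, cap at top (458,232), its faces aligned with its stand (yaw about -20.5°). The jig yaw is about 4.5°. The knob is at (0.516,0.207,0.188) and the dot at (0.520,-0.003,0.058), and both heights match the description.

```bash
cat >> h.py <<'E'
from scipy.spatial.transform import Rotation as Ro
def down(yaw,tilt=0,tdir=0):
    "tool down, x at yaw (deg); whole tool tilted by tilt deg so its back leans toward heading tdir (deg)"
    R=Ro.from_euler('z',yaw,degrees=True).as_matrix()@np.diag([1,-1,-1.])
    a=np.radians(tdir); ax=np.array([-np.sin(a),np.cos(a),0])
    return Ro.from_rotvec(ax*np.radians(tilt)).as_matrix()@R
def inc(R0,p0,R,p):
    r=Ro.from_matrix(R0.T@R).as_rotvec(); print(np.round(R0.T@(np.array(p)-p0)*100,2),np.round(r,3), 'rows', np.linalg.norm(np.array(p)-p0)/.0625, np.degrees(np.linalg.norm(r))/10.7)
E
python3 - <<'E'
from h import *
R0=down(23.4);p0=np.array([.209,-.482,.194]); st=manip.state(); print(st['orientation']-R0)
R=down(94.5)
for p in([.209,-.482,.30],[.513,.25,.30]): inc(R0,p0,R,p)
R0=R;p0=np.array([.513,.25,.30])
for p in([.513,.25,.178],[.519,.178,.178],[.513,.25,.30]): inc(R0,p0,R,p)
E
```

```text
[[-1.64702271e-04  3.80333157e-04 -2.09139058e-04]
 [ 3.80299111e-04  1.65386989e-04  1.15212353e-03]
 [ 2.66097871e-04 -1.14031561e-03  6.85564119e-07]]
[  0.    0.  -10.6] [ 0.     0.    -1.241] rows 1.6959999999999997 6.644859813084113
[ 56.97 -55.11 -10.6 ] [ 0.     0.    -1.241] rows 12.794758926998195 6.644859813084113
[ 0.   0.  12.2] [0. 0. 0.] rows 1.952 0.0
[-7.22  0.03 12.2 ] [0. 0. 0.] rows 2.2686171999700613 0.0
[0. 0. 0.] [0. 0. 0.] rows 0.0 0.0
```

Emit:
servo_tool:
  increments: [0,0,0,-10.6,0,0,0,0,0,0,-10.6,0,0,0,0,57,-55.1,-10.6,0,0,-1.241,0,57,-55.1,-10.6,0,0,-1.241,0,57,-55.1,-10.6,0,0,-1.241,0,57,-55.1,-10.6,0,0,-1.241,0,57,-55.1,-10.6,0,0,-1.241,0,57,-55.1,-10.6,0,0,-1.241,0,57,-55.1,-10.6,0,0,-1.241,0,57,-55.1,-10.6,0,0,-1.241,0,57,-55.1,-10.6,0,0,-1.241,0,57,-55.1,-10.6,0,0,-1.241]

```text
time: 1.6
position: [0.4487, 0.0976, 0.2997]
orientation: [[-0.079, 0.997, 0.0], [0.997, 0.079, -0.0], [-0.0, 0.0, -1.0]]
ft_force: [1.0, -1.0, 0.9]
grip_width: 0.0003
grip_force: 0.0
```

Emit:
servo_tool:
  increments: [0,14.7,7.6,0,0,0,0,0,14.7,7.6,0,0,0,0,0,14.7,7.6,0,0,0,0,0,14.7,7.6,0,0,0,0,0,14.7,7.6,0,0,0,0]

```text
time: 2.22
position: [0.5123, 0.2475, 0.2996]
orientation: [[-0.079, 0.997, -0.001], [0.997, 0.079, -0.0], [-0.0, -0.001, -1.0]]
ft_force: [0.1, -0.1, 0.4]
grip_width: 0.0
grip_force: 0.0
```

Emit:
servo_tool:
  increments: [0,0.4,0,6,0,0,0,0,0.4,0,12.1,0,0,0,0,0.4,0,12.1,0,0,0,0,-0.8,0,12.1,0,0,0,0,-1.8,0,12.1,0,0,0,0,-2.8,0,12.1,0,0,0,0,-3.6,0,12.1,0,0,0,0,-4.4,0,12.1,0,0,0,0,-5.2,0,12.1,0,0,0,0,-6,0,12.1,0,0,0,0,-6.8,0,12.1,0,0,0]

```text
time: 3.6
position: [0.5179, 0.1797, 0.1788]
orientation: [[-0.079, 0.997, -0.0], [0.997, 0.079, 0.0], [0.0, -0.0, -1.0]]
ft_force: [-0.5, 0.2, 0.0]
grip_width: -0.0002
grip_force: 0.0
```

Run:
```python
from h import *
t=snap('top','t1');s=snap('scene','s1')
f=lambda im,x,y,w,h:cv2.resize(im[y:y+h,x:x+w,::-1],None,fx=3,fy=3,interpolation=cv2.INTER_CUBIC)
cv2.imwrite('pics/e.png',np.hstack([f(t['color'],210,130,133,130),f(s['color'],250,120,133,130)]))
```

```text
(no output)
```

View pics/e.png

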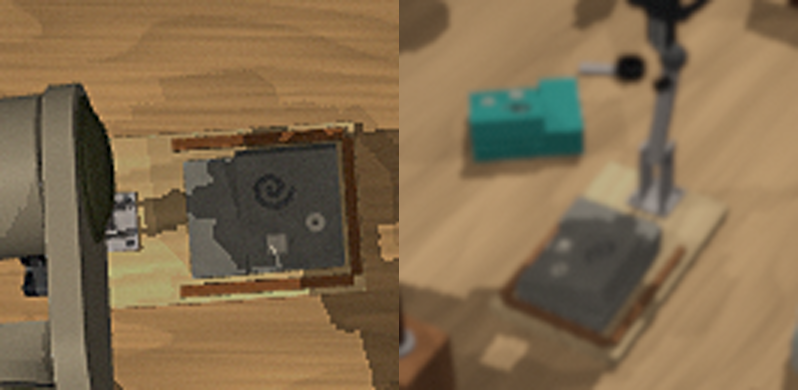

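Run:
```python
from h import *
s=load('s1')
hz=np.array([.5174,.1697,.084]);jy=np.array([-.0785,.997,0])
for a in(1.9,1.7,1.57,1.5,1.4,1.3,1.2): 
    P=hz+.11*(np.array([0,0,1])*np.sin(a)-jy*-np.cos(a)*-1); print(a,P,proj(s,P))
print('tcp',proj(s,[.518,.18,.179]))
s2=snap('scene','s2'); print(manip.state()['time'],manip.state()['ft_force'])
d=cv2.absdiff(s['color'],s2['color']).max(2); ys,xs=np.where(d>25); print(len(xs), (xs.min(),xs.max(),ys.min(),ys.max()) if len(xs) else 0)
```

```text
1.9 [0.51460839 0.20515517 0.18809301] [[340.31699367 138.5201117 ]]
1.7 [0.51628743 0.18383038 0.19308313] [[337.04196344 140.87482017]]
1.57 [0.51740688 0.16961267 0.19399997] [[334.79600025 143.12886191]]
1.5 [0.51801082 0.16194225 0.19372445] [[333.56626031 144.56625862]]
1.4 [0.51886767 0.1510597  0.19239947] [[331.80214584 146.87482272]]
1.3 [0.51970985 0.1403634  0.1899914 ] [[330.04842624 149.46183182]]
1.2 [0.52052896 0.12996023 0.1865243 ] [[328.32654437 152.29897965]]
tcp [[336.72610999 145.46301552]]
3.75 [-0.14773405 -0.74923075  0.0280263 ]
0 0
```

Run:
```python
from h import *
f=lambda n:cv2.convertScaleAbs(cv2.resize(load(n)['color'][112:172,320:360,::-1],None,fx=9.8,fy=9.8,interpolation=cv2.INTER_CUBIC),alpha=1.7)
cv2.imwrite('pics/g.png',np.hstack([f('s0'),f('s2')]))
```

```text
(no output)
```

View pics/g.png

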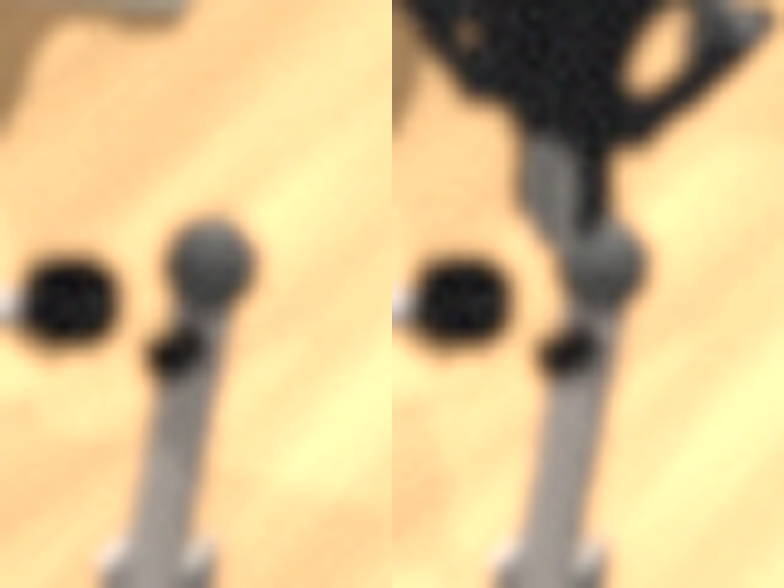

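Run:
```python
from h import *
s=load('s2'); P=lambda x,y:(320+(x-392)/9.8-.4,112+y/9.8-.4)
for p in((545,205),(575,250),(590,265)): print([np.round(atz(s,*P(*p),z),4) for z in(.18,.2,.22)])
for y in(.18,.21,.25): print(y,proj(s,[.517,y,.179]),proj(s,[.517,y,.25]))
st=manip.state();print(st['position'],st['q'])
# gripper extents seen by both cameras at start
crop('s0',20,165,100,245,5,'i1'); crop('t0',515,330,615,400,5,'i2')
a=cv2.imread('pics/i1.png');b=cv2.imread('pics/i2.png');o=np.zeros((400,800,3),np.uint8);b=cv2.resize(b,(400,280));o[:,:400]=a;o[:280,400:]=b;cv2.imwrite('pics/i.png',cv2.convertScaleAbs(o,alpha=2))
print('tcp0',proj(load('s0'),[.209,-.482,.194]),proj(load('t0'),[.209,-.482,.194]))
```

```text
[array([0.4787, 0.2324, 0.18  ]), array([0.4936, 0.2086, 0.2   ]), array([0.5085, 0.1848, 0.22  ])]
[array([0.4997, 0.2173, 0.18  ]), array([0.5141, 0.1939, 0.2   ]), array([0.5284, 0.1704, 0.22  ])]
[array([0.5079, 0.2132, 0.18  ]), array([0.5221, 0.1899, 0.2   ]), array([0.5362, 0.1665, 0.22  ])]
0.18 [[336.44805362 145.35190218]] [[336.99734638 125.78214592]]
0.21 [[341.73679327 140.40397293]] [[342.4877089  120.90154829]]
0.25 [[348.57915255 134.0016984 ]] [[349.58318839 114.5925585 ]]
[0.51791644 0.1799213  0.17881005] [1.20562551e-01 3.75589698e-01 1.45017583e+00 8.85942166e-05
 1.31587646e+00 4.20991133e-02]
tcp0 [[ 78.94296244 236.24679042]] [[534.71889212 346.84141878]]
```

Run:
```python
from h import *
s,t=load('s0'),load('t0')
R=down(23.4);p=np.array([.209,-.482,.194])
print('base',proj(s,[0,0,0]),proj(t,[0,0,0]),s['D'],s['camera_matrix'])
pts=[p,p+R@[0,.057,-.013],p+R@[0,-.057,-.013],p+R@[0,0,-.073]]
o=[]
for im,x,y in((s,15,160),(t,515,320)):
    k=5; c=cv2.convertScaleAbs(cv2.resize(im['color'][y:y+80,x:x+80,::-1],(400,400),interpolation=cv2.INTER_CUBIC),alpha=2)
    for j,q in enumerate(proj(im,pts)):
        cv2.circle(c,(int((q[0]-x+.5)*k),int((q[1]-y+.5)*k)),5,[(0,0,255),(0,255,0),(0,255,0),(255,0,0)][j],2)
    o.append(c)
cv2.imwrite('pics/i.png',np.hstack(o))
```

```text
base [[186.67786215 162.10283354]] [[309.78639415 407.59015687]] [0.039025 0.       0.       0.       0.      ] [[428.8544703    0.         309.64881698]
 [  0.         428.8544703  196.15731759]
 [  0.           0.           1.        ]]
```

View pics/i.png

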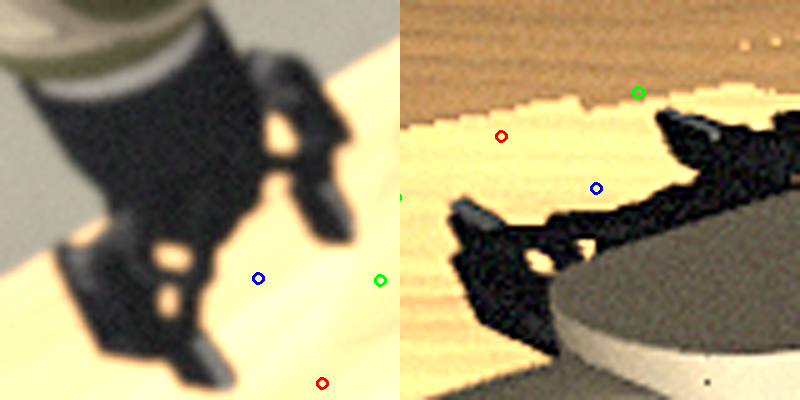

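Run:
```python
from h import *
s,t=load('s0'),load('t0')
S=[(225/5+14.5,380/5+159.5),(345/5+14.5,240/5+159.5)];T=[(60/5+514.5,205/5+319.5),(265/5+514.5,115/5+319.5)]
for i in(0,1):
  for j in(0,1):
    P=tri(s,S[i],t,T[j]); print(i,j,P,proj(s,P)-S[i],proj(t,P)-T[j])
```

```text
0 0 [ 0.16066299 -0.49083233  0.17005696] [[8.2835036  1.04025669]] [[7.44306229 6.05540954]]
0 1 [ 0.23304882 -0.52083646  0.24945016] [[0.21935827 0.03543904]] [[0.20210381 0.15748683]]
1 0 [ 0.19555115 -0.4376909   0.24710983] [[0.07286763 0.01319407]] [[0.06874324 0.05971125]]
1 1 [ 0.2603896  -0.46946253  0.31546207] [[-7.31483509 -1.56006746]] [[-7.10460104 -5.85611037]]
```

The picture shows the fingertips 30–40 mm higher than the reported TCP: triangulated about z 0.248 with fingers open, where about 0.207 was expected. The fingers passed over the ball at crop (600,260) and the clamp is still open. I'll redo the push about 35 mm lower.

Emit:
servo_tool:
  increments: [0,0,0,-5,0,0,0,0,3,0,-5,0,0,0,0,7.5,0,-5,0,0,0,0,7.5,0,-5,0,0,0,0,7.5,0,1,0,0,0,0,7.5,0,3.5,0,0,0,0,7.5,0,3.5,0,0,0,0,6,0,3.5,0,0,0,0,5,0,3.5,0,0,0,0,4,0,3.5,0,0,0]

```text
time: 5.0
position: [0.5153, 0.2194, 0.1449]
orientation: [[-0.078, 0.997, 0.002], [0.997, 0.078, 0.001], [0.001, 0.002, -1.0]]
ft_force: [0.3, 1.8, 1.3]
grip_width: -0.0003
grip_force: 0.9
```

Emit:
servo_tool:
  increments: [0,-1,0,0,0,0,0,0,-1.8,0,0,0,0,0,0,-2.5,0,0,0,0,0]

```text
time: 5.38
position: [0.5167, 0.1946, 0.1437]
orientation: [[-0.079, 0.997, -0.0], [0.997, 0.079, -0.0], [-0.0, -0.0, -1.0]]
ft_force: [0.5, 0.9, 0.8]
grip_width: -0.0001
grip_force: 0.3
```

Emit:
servo_tool:
  increments: [0,-1,0,0,0,0,0,0,-1.7,0,0,0,0,0,0,-2,0,0,0,0,0,0,-2,0,-6,0,0,0,0,-2,0,-14,0,0,0,0,-2,0,-14,0,0,0]

```text
time: 6.12
position: [0.5191, 0.1754, 0.2879]
orientation: [[-0.079, 0.997, 0.007], [0.997, 0.079, 0.001], [0.0, 0.007, -1.0]]
ft_force: [0.2, -0.1, -0.7]
grip_width: -0.0001
grip_force: 0.0
```

Run:
```python
from h import *
st=manip.state(); print(st['position'],st['ft_force'])
s=snap('scene','s3')
hz=np.array([.5174,.1697,.084]);jy=np.array([-.0785,.997,0])
for a in(1.9,1.2,.6,.0): 
    q=proj(s,hz+.11*(np.array([0,0,1])*np.sin(a)-jy*np.cos(a)))[0]; x,y=np.round(q).astype(int); print(a,q,s['color'][y-1:y+2,x-1:x+2].mean((0,1)),load('s0')['color'][y-1:y+2,x-1:x+2].mean((0,1)))
# open probe approach numbers
R0=down(94.5);p0=st['position'];R=down(69.5)
inc(R0,p0,R,[.42,-.25,.28])
```

```text
[0.51914977 0.17536402 0.28794778] [ 0.18910529 -0.06942569 -0.70776237]
1.9 [340.31699367 138.5201117 ] [170.         138.33333333  99.55555556] [46.11111111 45.66666667 44.88888889]
1.2 [328.32654437 152.29897965] [88.55555556 80.66666667 72.77777778] [169.33333333 138.22222222  99.22222222]
0.6 [319.8072899  172.53689154] [179.22222222 151.88888889 111.55555556] [170.44444444 141.44444444 102.88888889]
0.0 [316.73988281 191.79233884] [125.         119.88888889 109.88888889] [125.22222222 120.55555556 110.33333333]
[-41.63 -13.22   0.79] [0.    0.    0.436] rows 6.98942548848253 2.3364485981308416
```

Emit:
servo_tool:
  increments: [8.5,-50.2,-10.5,0,0,0,0.436,8.5,-50.2,-10.5,0,0,0,0.436,8.5,-50.2,-10.5,0,0,0,0.436,8.5,-50.2,-10.5,0,0,0,0.436,8.5,-50.2,-10.5,0,0,0,0.436,8.5,-50.2,-10.5,0,0,0,0.436,8.5,-50.2,-10.5,2,0,0,0.436,8.5,-50.2,-10.5,3.8,0,0,0.436,8.5,-50.2,-10.5,3.8,0,0,0.436,8.5,-50.2,-10.5,3.8,0,0,0.436,8.5,-50.2,-10.5,3.8,0,0,0.436,8.5,-50.2,-10.5,3.8,0,0,0.436]

```text
time: 7.68
position: [0.4539, -0.3323, 0.2467]
orientation: [[0.348, 0.938, 0.001], [0.938, -0.348, -0.001], [-0.0, 0.001, -1.0]]
ft_force: [-0.6, 0.2, -0.5]
grip_width: 0.0853
grip_force: 0.0
```

Run:
```python
from h import *
st=manip.state(); print(st['position'],st['orientation'],st['ft_force'],st['q'])
s=snap('scene','s4');t=snap('top','t4')
# left: scene at gripper+probe; right top: jig ; right bottom: top gripper
f=lambda im,x,y,w,h,k:cv2.convertScaleAbs(cv2.resize(im['color'][y:y+h,x:x+w,::-1],(int(w*k),int(h*k)),interpolation=cv2.INTER_CUBIC),alpha=1.6)
q=proj(s,[.454,-.334,.2])[0];print(q,proj(t,[.454,-.334,.2]))
A=f(s,160,150,80,120,5); B=f(s,280,140,80,60,5); C=f(t,410,195,80,60,5)
o=np.hstack([A,np.vstack([B,C])]);cv2.imwrite('pics/j.png',o);print(o.shape)
```

```text
[ 0.4538501  -0.33231338  0.24665318] [[ 3.47783256e-01  9.37574392e-01  1.03287158e-03]
 [ 9.37574828e-01 -3.47782410e-01 -9.14896284e-04]
 [-4.98568758e-04  1.28658001e-03 -9.99999048e-01]] [-0.57559659  0.1739245  -0.46330038] [-8.40357968e-01  3.65864520e-01  1.28762142e+00  1.59515355e-04
  1.48673609e+00 -4.85165801e-01]
[196.40991896 239.2144952 ] [[464.7290329  231.66154559]]
(600, 800, 3)
```

View pics/j.png

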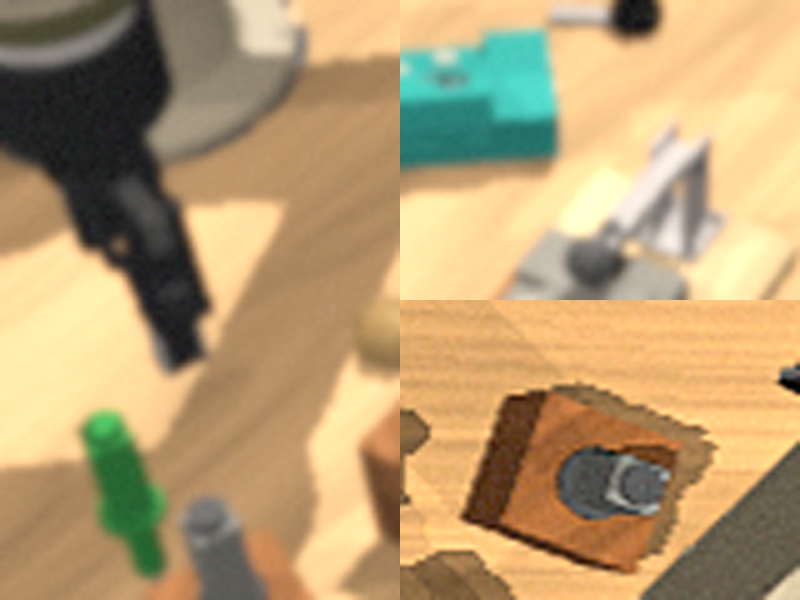

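The clamp arm is down on the stone: knob at crop (595,255), bracket behind it. The open gripper hangs over the probe; the near fingertip is at scene (196,223), top (486,210).

Run:
```python
from h import *
s,t=load('s4'),load('t4')
P=tri(s,(160+185/5-.4,150+367/5-.4),t,(410+383/5-.4,195+80/5-.4)); print(P, proj(s,P),proj(t,P))
for z in(.26,.28,.29,.30,.31): print(z,proj(s,[.497,-.348,z]),proj(t,[.497,-.348,z]),proj(s,[.411,-.316,z]))
# knob angle
hz=np.array([.5174,.1697,.084]);jy=np.array([-.0785,.997,0])
print([proj(s,hz+.11*(np.array([0,0,1])*np.sin(a)-jy*np.cos(a)))[0] for a in(.1,0,-.1)],'seen',280+195/5-.4,140+255/5-.4)
```

```text
[ 0.49611103 -0.3457801   0.29272698] [[197.43444678 223.03962417]] [[486.87679854 211.21614712]]
0.26 [[199.98170335 233.88566524]] [[481.50816172 211.31035508]] [[183.8001693 209.6305328]]
0.28 [[198.15913332 227.80571615]] [[485.40909912 210.99464226]] [[181.8426692  203.54872195]]
0.29 [[197.22668391 224.69778155]] [[487.42676795 210.83140387]] [[180.84224368 200.44314305]]
0.3 [[196.27966832 221.54312372]] [[489.49132779 210.66441175]] [[179.82692082 197.29316088]]
0.31 [[195.31772977 218.34063687]] [[491.60443981 210.49353429]] [[178.79635188 194.09777193]]
[array([316.79592154, 189.01845959]), array([316.73988281, 191.79233884]), array([316.86611342, 194.31758414])] seen 318.6 190.6
```

Emit:
servo_tool:
  increments: [8.5,-0.1,0,6,0,0,0,8.5,-0.1,0,12,0,0,0,8.5,-0.1,0,16,0,0,0,8.5,-0.1,0,17.7,0,0,0,8.5,-0.1,0,17.7,0,0,0,2,-0.1,0,17.7,0,0,0,2,-0.1,0,17.7,0,0,0,2,-0.1,0,17.7,0,0,0,2,-0.1,0,17.7,0,0,0,1.5,-0.1,0,17.7,0,0,0,1.5,-0.1,0,17.7,0,0,0,1.5,-0.1,0,17.7,0,0,0]
  newtons: 40

```text
time: 9.28
position: [0.4531, -0.3347, 0.0693]
orientation: [[0.35, 0.937, 0.001], [0.937, -0.35, -0.001], [-0.001, 0.001, -1.0]]
ft_force: [-0.9, -1.2, 4.9]
grip_width: 0.0233
grip_force: 45.7
```

Emit:
servo_tool:
  increments: [1.5,0,0,-1,0,0,0,1.5,0,0,-3,0,0,0,1.5,0,0,-6,0,0,0,1.5,0,0,-10,0,0,0,1.5,0,0,-15,0,0,0,1.5,0,0,-20,0,0,0,1.5,0,0,-20,0,0,0,1.5,0,0,-20,0,0,0]

```text
time: 10.28
position: [0.4525, -0.334, 0.2677]
orientation: [[0.349, 0.937, -0.001], [0.937, -0.349, 0.002], [0.001, -0.002, -1.0]]
ft_force: [0.1, 0.6, -2.0]
grip_width: 0.0232
grip_force: 45.1
```

Run:
```python
from h import *
st=manip.state(); print(st['position'],st['ft_force'],st['ft_torque'],st['grip_width'],st['grip_force'])
s=snap('scene','s5');t=snap('top','t5')
tip=[.4531,-.3347,.0693+.2+.033-.021-.070]; P=np.array([.4531,-.3347,0])
q=proj(s,[P+[0,0,z] for z in(.195,.21,.22,.24,.28)]);print(q)
# nose silhouette vs before-lift picture: print gray & diff around expected tip
d=cv2.absdiff(s['color'],load('s4')['color']).max(2)
for v in range(int(q[0,1])+6,int(q[4,1])-1,-2): print(v,d[v,int(q[0,0])-14:int(q[0,0])+14])
# stand empty check
print(proj(s,[.454,-.334,.155]))
```

```text
[ 0.45253769 -0.33403564  0.2677336 ] [ 0.06903271  0.62405979 -1.97544303] [0.00594002 0.03369107 0.00642763] 0.023225934476961807 45.07020056247711
[[196.35352621 240.61395113]
 [195.05185675 236.46068993]
 [194.16856981 233.64420956]
 [192.36351985 227.89317881]
 [188.59115272 215.89406354]]
246 [0 2 3 2 1 2 4 1 2 1 1 1 1 1 1 1 1 2 3 3 1 0 1 1 1 0 2 1]
244 [1 5 2 1 5 4 2 1 1 1 2 1 0 1 2 1 1 1 1 1 2 2 1 0 2 2 1 1]
242 [4 2 1 1 2 1 2 2 1 1 1 0 1 1 1 1 1 1 0 1 2 1 1 1 0 1 1 1]
240 [ 1  2  2  4  7  7 11  6  6  3  1  0  1  1  1  0  1  1  2  1  2  1  1  2
  1  2  1  2]
238 [3 2 1 3 5 6 6 6 4 6 5 4 4 5 4 3 1 1 2 1 3 1 1 1 2 1 2 2]
236 [ 1  1  1  1  0  1  2  2  1  6 10 15 15 16 22 13  4  2  2  2  0  1  1  2
  1  3  2  1]
234 [ 2  2  1  1  0  0  1  1  1  3  8 17 23 24 18 11  4  1  0  2  1  1  0  1
  2  2  1  1]
232 [ 1  1  2  2  0  0  1  3 11 21 33 43 48 40 22  8  2  4  1  1  1  2  1  3
  1  1  1  2]
230 [ 1  1  1  1  1  1  2 12 30 48 55 56 56 53 39 17  9  2  1  1  1  1  1  1
  1  2  2  1]
228 [ 2  1  1  1  1  1  9 25 46 56 60 61 59 58 52 33 12  3  1  1  2  1  1  3
  2  1  1  1]
226 [ 1  0  1  1  1  5 18 40 59 60 59 55 57 55 43 22  9  2  0  2  3  1  1  1
  2  1  3  1]
224 [ 0  0  2  0  3 14 33 52 59 49 29 12 18 21 16 14 10  3  8  4  1  0  1  1
  2  0  1  1]
222 [  1   6  14  24  34  49  69  76  62  29  11  27  57  86 103 100  81  57
  32  14   4   1   1   0   1   2   0   0]
220 [ 21  47  80 102 113 117 121 112  84  45  14  15  53  93 126 140 137 125
  94  49  11   1   2   1   1   0   2   1]
218 [ 64 105 122 124 122 122 119 103  72  35  13  13  28  56  92 127 133 112
  73  26   6   9   3   0   1   1   1   0]
216 [ 98 121 120 115 117 115 101  72  33   7  22  26  33  38  58  98 115  93
  48  15   3   1   1   1   0   2   1   1]
[[200.16695862 251.26450181]]
```

```bash
cat >> h.py <<'E'
JY=4.5; a=np.radians(JY); N=np.array([-np.sin(np.radians(18))*np.cos(a),-np.sin(np.radians(18))*np.sin(a),np.cos(np.radians(18))])
RT=down(69.5,18,180+JY); M=np.array([.520,-.003,.059])
E
python3 - <<'E'
from h import *
print(RT[:,2],N)
s=load('s4')
# sub-pixel dot centres
for n,(u,v),r in(('t0',(314.6,203.6),5),('s0',(303.6,209.7),5),('s4',(303.6,209.7),5),('t4',(314.6,203.6),5)):
    g=cv2.cvtColor(load(n)['color'],cv2.COLOR_RGB2GRAY).astype(float); x,y=int(round(u)),int(round(v)); w=g[y-r:y+r+1,x-r:x+r+1]
    b=np.median(w); W=np.clip(w-b-15,0,None); yy,xx=np.mgrid[y-r:y+r+1,x-r:x+r+1]; print(n,(W*xx).sum()/W.sum(),(W*yy).sum()/W.sum(),w.max(),b)
    if n in('s0','t0'): print(w.astype(int))
print('pred',proj(load('t0'),M),proj(s,M))
R0=down(69.5); p0=manip.state()['position']
inc(R0,p0,RT,M+.07*N-RT[:,2]*.0593+[0,0,.08]); inc(R0,p0,RT,M+.07*N-RT[:,2]*.0593)
E
```

```text
[ 0.3080644   0.02424519 -0.95105652] [-0.3080644  -0.02424519  0.95105652]
t0 314.71025020177564 203.57384987893462 169.0 99.0
[[ 93  99  98 100  99  88  99  89  86  84  84]
 [ 97  95  97 101 100 108 107  98 100  99  94]
 [ 97  94 101 132 145 167 154 106  98  97  99]
 [ 94  92 131 164 160 159 167 154 101  97  99]
 [ 98  90 166 164 117 103 162 169 118  98  96]
 [ 96  93 162 166  91  78 158 167 109 101 102]
 [102  95 127 160 165 163 168 163 100  98 101]
 [ 97  96  93 142 161 162 166 114  93  98  98]
 [103  99  96  98 112 110  95  95  99 101  96]
 [100  98 101 100  98  97  97  98  94  98  93]
 [ 98 101 101  97  98  99 102 102  96  93  94]]
s0 302.764192139738 209.15720524017468 151.0 115.0
[[114 115 115 116 118 120 119 118 117 115 114]
 [116 116 117 118 121 121 121 118 116 115 113]
 [117 118 125 129 132 133 128 120 116 114 112]
 [118 124 134 143 145 146 139 125 115 110 109]
 [119 130 144 151 148 148 142 126 113 107 106]
 [120 132 146 149 144 141 133 122 110 105 105]
 [118 127 137 139 133 126 120 111 106 104 104]
 [116 119 123 123 119 113 107 105 104 105 104]
 [111 113 112 112 108 106 102 101 104 105 105]
 [ 99 100 100  99  98  97  97  99 100 104 104]
 [ 80  82  82  82  81  82  83  87  91  94  97]]
s4 302.81553398058253 209.18446601941747 153.0 118.0
t4 314.70272435897436 203.60256410256412 170.0 100.0
pred [[313.8934468  202.87578679]] [[303.13570367 209.16094812]]
[31.68 -8.89  0.52] [-0.285  0.133  0.   ] rows 5.2647948773658735 1.6822429906542054
[31.68 -8.89  8.52] [-0.285  0.133  0.   ] rows 5.4379433878456345 1.6822429906542054
```

Emit:
servo_tool:
  increments: [1.5,31.7,-8.9,0.5,-0.285,0.133,0,1.5,31.7,-8.9,0.5,-0.285,0.133,0,1.5,31.7,-8.9,0.5,-0.285,0.133,0,1.5,31.7,-8.9,0.5,-0.285,0.133,0,1.5,31.7,-8.9,0.5,-0.285,0.133,0,1.5,31.7,-8.9,0.5,-0.285,0.133,0,1.5,31.7,-8.9,0.5,-0.285,0.133,0,1.5,31.7,-8.9,4.5,-0.285,0.133,0,1.5,31.7,-8.9,8.5,-0.285,0.133,0,1.5,31.7,-8.9,8.5,-0.285,0.133,0,1.5,31.7,-8.9,8.5,-0.285,0.133,0]

```text
time: 11.75
position: [0.481, -0.0072, 0.1852]
orientation: [[0.329, 0.892, 0.31], [0.935, -0.354, 0.024], [0.131, 0.282, -0.95]]
ft_force: [0.9, -0.4, -0.4]
grip_width: 0.0236
grip_force: 44.8
```

Run:
```python
from h import *
st=manip.state(); R=st['orientation'];p=st['position']; print(p,R-RT,st['ft_force'],st['grip_width'])
s=snap('scene','s6'); print('tri',tri(load('t4'),(314.7,203.6),s,(302.8,209.17)))
tA=p+R[:,2]*.0593; tB=p+[0,0,.033]+R[:,2]*.0923
print('tipA',tA,proj(s,tA),'tipB',tB,proj(s,tB))
dz=-R[:,2]
for nm,t in(('A',tA),('B',tB)): print(nm,'axis +20,+25(barrel),+70 collar',proj(s,[t+dz*k for k in(0,.02,.025,.05,.07)]).round(1).tolist())
g=cv2.cvtColor(s['color'],cv2.COLOR_RGB2GRAY); q=proj(s,(tA+tB)/2)[0]; x,y=int(q[0]),int(q[1])
print('x0',x-16,'y0',y-26); 
for v in range(y-26,y+8): print(v,' '.join('%3d'%k for k in g[v,x-16:x+16]))
```

```text
[ 0.48097253 -0.00717846  0.18521026] [[-1.00635760e-04 -6.12508192e-04  1.87574401e-03]
 [ 5.81541104e-06 -1.82598545e-05 -4.95728696e-04]
 [ 2.12126621e-04  1.92149121e-03  5.97116212e-04]] [ 0.88952333 -0.36474952 -0.44323519] 0.02362003952689029
tri [ 0.51882984 -0.00451506  0.05946332]
tipA [ 0.49935198 -0.00577012  0.12884802] [[296.00141142 189.89878778]] tipB [ 0.50958001 -0.00498639  0.13048286] [[298.99942559 190.68727197]]
A axis +20,+25(barrel),+70 collar [[296.0, 189.9], [293.9, 184.3], [293.3, 182.9], [290.6, 175.7], [288.4, 169.9]]
B axis +20,+25(barrel),+70 collar [[299.0, 190.7], [296.9, 185.1], [296.4, 183.7], [293.6, 176.5], [291.4, 170.6]]
x0 281 y0 164
164  62  60  61  66  71  69  63  65  66  66  65  64  65  65  64  63  61  67  70  72  71  68  69  70  69  70  68  67  66  73  96 121
165  61  60  60  62  68  70  66  65  64  63  63  64  65  63  62  61  61  59  59  59  61  56  57  56  57  59  59  55  57  66  91 117
166  61  60  60  61  64  64  63  63  60  62  62  62  62  60  59  60  58  57  54  56  55  55  54  55  56  56  56  56  58  64  89 115
167  59  60  58  59  6
[... 3369 characters left out ...]
 131 124 119 118 118 119 119 119 115 102
193 153 153 152 151 150 148 147 145 144 143 143 143 142 142 142 139 140 139 141 141 138 130 119 115 113 115 117 119 121 119 118 104
194 153 152 152 151 149 147 145 145 144 143 143 144 142 142 140 140 140 140 140 139 131 118 104 100 103 107 112 118 119 120 121 112
195 152 152 151 150 149 146 145 145 144 144 143 142 140 140 140 139 140 141 139 133 123 107  93  87  87  93 100 107 114 119 122 118
196 153 151 150 148 147 145 145 144 144 143 142 141 140 138 138 139 140 139 136 126 115 106  99  92  87  86  90  98 108 114 119 117
197 152 149 149 148 146 145 144 144 144 142 140 140 139 139 139 140 140 138 130 120 112 109 110 107 100  99  99 103 109 112 114 111
```

The image puts the tip at scene (296.1,190.2). The "fingers shorter than the TCP" model predicts (296.0,189.9), so that model holds. Next I go down along the normal to just above the dot.

```bash
sed -i 's/M=np.array.*/M=np.array([.5193,-.0040,.0590])/' h.py
cat >> h.py <<'E'
def rep(lead=0):
    st=manip.state(); R,p=st['orientation'],st['position']; t=p+R[:,2]*.0593
    print('t',round(st['time'],2),'tip-M in tool, mm',((t-M)@RT*1000).round(2),'shift to M+lead',(R.T@(M-t)*100).round(2),'Fn',round(st['ft_force']@N,2),st['ft_force'].round(2),'turn',Ro.from_matrix(R.T@RT).as_rotvec().round(4),'grip',st['grip_width'].round(4))
E
python3 -c "
from h import *
rep()"
```

```text
Traceback (most recent call last):
  File "h.py", line 35, in rep
    print('t',round(st['time'],2),'tip-M in tool, mm',((t-M)@RT*1000).round(2),'shift to M+lead',(R.T@(M-t)*100).round(2),'Fn',round(st['ft_force']@N,2),st['ft_force'].round(2),'turn',Ro.from_matrix(R.T@RT).as_rotvec().round(4),'grip',st['grip_width'].round(4))
                                                                                                                                                                                                                                           ^^^^^^^^^^^^^^^^^^^^^^
AttributeError: 'float' object has no attribute 'round'
```

```bash
sed -i "s/st\['grip_width'\].round(4)/round(st['grip_width'],4)/" h.py; python3 -c "
from h import *
rep()"
```

```text
t 11.8 tip-M in tool, mm [  1.09   2.61 -72.85] shift to M+lead [-0.11 -0.28  7.28] Fn -1.06 [-0.1  -0.15 -1.15] turn [ 0.0028 -0.0003  0.0004] grip 0.0236
```

Emit:
servo_tool:
  increments: [1.5,-0.1,-0.3,3,0.003,0,0,1.5,-0.1,-0.3,5,0.003,0,0,1.5,-0.1,-0.3,6.3,0.003,0,0,1.5,-0.1,-0.3,6.3,0.003,0,0,1.5,-0.1,-0.3,6.3,0.003,0,0]

```text
time: 12.42
position: [0.4971, -0.0048, 0.1239]
orientation: [[0.329, 0.893, 0.307], [0.935, -0.353, 0.025], [0.131, 0.279, -0.951]]
ft_force: [0.8, 0.6, -2.5]
grip_width: 0.0237
grip_force: 44.8
```

Run:
```python
from h import *
rep(); s=snap('scene','s7'); st=manip.state(); t=st['position']+st['orientation'][:,2]*.0593
q=proj(s,[t,t-.01*st['orientation'][:,2],M]);print(q)
g=cv2.cvtColor(s['color'],cv2.COLOR_RGB2GRAY);x,y=300,204
print('x0',x-10)
for v in range(y-10,y+10): print(v,' '.join('%3d'%k for k in g[v,x-10:x+12]))
```

```text
t 12.43 tip-M in tool, mm [ 0.44 -1.39 -9.29] shift to M+lead [-0.04  0.14  0.93] Fn -2.67 [ 0.8   0.59 -2.53] turn [-0.0012 -0.0006  0.001 ] grip 0.0237
[[301.70632846 206.58110453]
 [300.70659027 203.95190559]
 [302.74843655 209.26563884]]
x0 290
194 143 143 142 137 125 111 107 105 104 107 118 123 115 104 100 103 107 112 117 118 120 119
195 143 144 142 138 129 115 106 105 105 107 113 114 105  91  88  89  94 100 108 114 119 122
196 144 142 141 138 132 119 111 105 105 106 110 111 106  99  93  87  85  90  99 108 115 119
197 142 141 139 138 136 127 116 108 105 105 108 111 111 111 107 102  98  99 102 110 113 114
198 142 139 139 138 138 130 120 111 106 104 107 110 115 117 117 116 114 114 113 115 114 110
199 139 139 139 139 139 136 125 112 106 105 105 111 119 126 129 130 129 125 121 117 113 103
200 138 138 139 139 140 136 125 112 107 105 105 111 126 140 147 147 145 135 124 117 109  95
201 137 138 139 140 139 133 121 111 107 104 102 110 133 153 161 160 153 140 126 115 108  94
202 138 140 141 139 135 126 115 108 108 104  98 107 134 154 162 160 149 134 121 114 109 100
203 140 141 141 137 127
[... 288 characters left out ...]
 114 114 108 102 105 114 120 121 116 114 112 108 105 100
207 132 124 114 110 111 113 114 114 116 116 115 117 124 131 132 127 118 111 110 109 107 105
208 125 114 111 112 111 113 114 115 116 118 123 130 140 143 146 139 124 114 113 113 112 111
209 115 110 110 112 112 114 114 115 115 117 124 135 145 148 150 144 128 118 116 116 116 116
210 111 110 112 112 112 111 110 108 108 110 116 128 141 142 143 137 126 119 117 117 116 116
211 109 112 112 112 109 107 102  96  95  98 105 117 130 131 129 124 120 116 116 117 118 118
212 106 107 109 106 102  96  86  83  82  88 100 112 120 122 120 116 117 117 118 118 119 119
213  95  95  96  93  86  81  76  75  78  90 104 109 111 114 114 115 115 116 117 120 121 119
```

Emit:
servo_tool:
  increments: [1.5,0,0.1,0.3,0,0,0,1.5,0,0.1,0.6,0,0,0,1.5,0,0.1,0.6,0,0,0,1.5,0,0.1,0.6,0,0,0,1.5,0,0.1,0.6,0,0,0,1.5,0,0.1,0.6,0,0,0]

```text
time: 13.22
position: [0.4994, -0.0048, 0.1175]
orientation: [[0.329, 0.894, 0.306], [0.935, -0.353, 0.026], [0.131, 0.278, -0.952]]
ft_force: [-0.9, -0.0, -1.6]
grip_width: 0.0236
grip_force: 44.8
```

```bash
cat >> h.py <<'E'
def frc(n=6):
    f=[]
    for _ in range(n): manip.snapshot('scene'); f.append(manip.state()['ft_force']@N)
    print('Fn',np.mean(f).round(2),np.std(f).round(2)); rep()
E
python3 -c "
from h import *
frc()"
```

```text
Fn -1.13 0.51
t 13.53 tip-M in tool, mm [ 0.31 -1.27 -2.47] shift to M+lead [-0.03  0.13  0.25] Fn -1.38 [ 0.08 -0.06 -1.42] turn [-0.0029 -0.0005  0.0007] grip 0.0235
```

Emit:
servo_tool:
  increments: [1.5,0,0,0.2,0,0,0,1.5,0,0,0.4,0,0,0,1.5,0,0,0.5,0,0,0,1.5,0,0,0.5,0,0,0,1.5,0,0,0.5,0,0,0,1.5,0,0,0.5,0,0,0]

```text
time: 14.28
position: [0.501, -0.0047, 0.1128]
orientation: [[0.329, 0.894, 0.306], [0.935, -0.353, 0.026], [0.131, 0.278, -0.952]]
ft_force: [-0.9, 0.1, 0.5]
grip_width: 0.0235
grip_force: 45.1
```

```bash
python3 -c "
from h import *
frc()"
```

```text
Fn 0.46 0.37
t 14.57 tip-M in tool, mm [ 0.33 -1.21  2.51] shift to M+lead [-0.03  0.12 -0.25] Fn 0.47 [-0.58 -0.13  0.3 ] turn [-0.0027 -0.0004  0.0007] grip 0.0236
```

Emit:
servo_tool:
  increments: [1.5,0,0,-0.4,0,0,0,1.5,0,0.1,-0.7,-0.003,0,0,1.5,0,0.1,-0.7,-0.003,0,0,1.5,0,0.1,-0.7,-0.003,0,0,1.5,0,0.1,-0.3,-0.003,0,0,1.5,0,0.1,0,-0.003,0,0,1.5,0,0.1,0.2,-0.003,0,0,1.5,0,0.1,0.38,-0.003,0,0,1.5,0,0.1,0.38,-0.003,0,0,1.5,0,0.1,0.38,-0.003,0,0,1.5,0,0.1,0.38,-0.003,0,0,1.5,0,0.1,0.38,-0.003,0,0]

```text
time: 16.08
position: [0.503, -0.005, 0.1095]
orientation: [[0.329, 0.893, 0.309], [0.935, -0.353, 0.025], [0.131, 0.281, -0.951]]
ft_force: [-1.0, -0.5, 2.1]
grip_width: 0.0235
grip_force: 45.4
```

Run:
```python
from h import *
frc(8); s=snap('scene','s8'); st=manip.state(); t=M+((st['position']+st['orientation'][:,2]*.0593-M)@RT*[1,1,0])@RT.T
print('pred contact px',proj(s,t),'dot',(302.8,209.17))
g=cv2.cvtColor(s['color'],cv2.COLOR_RGB2GRAY)
for v in range(200,216): print(v,' '.join('%3d'%k for k in g[v,293:314]))
hz=np.array([.5174,.1697,.084]);print('knob',proj(s,hz+.11*np.array([.0785,-.997,0])))
```

```text
Fn 2.4 0.57
t 16.48 tip-M in tool, mm [ 0.33 -0.02  6.32] shift to M+lead [-0.03  0.   -0.63] Fn 3.09 [-1.37 -0.62  2.79] turn [ 0.0003 -0.0005  0.0007] grip 0.0238
pred contact px [[302.82681666 209.20167495]] dot (302.8, 209.17)
200 140 139 135 123 112 106 107 104 108 116 130 141 147 145 136 125 117 108  95  80  75
201 140 139 132 120 110 105 105 104 108 116 133 151 157 153 139 125 116 109  94  83  77
202 139 136 124 115 108 106 105 106 105 112 129 149 155 148 133 120 113 110 101  90  83
203 137 127 117 110 106 106 106 105 105 108 120 135 142 136 124 116 114 111 105  96  89
204 130 119 111 108 108 107 105 105 105 105 112 121 126 124 118 114 111 108 103  92  89
205 120 112 109 108 110 109 107 106 104 103 107 114 117 118 115 111 107 103  98  89  87
206 113 110 110 112 113 112 111 108 103  98 102 111 116 115 111 107 103 102  98  89  88
207 109 110 113 113 115 116 116 112 106  96  99 112 116 112 107 106 104 104 103  98  96
208 110 111 113 115 116 117 117 116 111 102 102 117 122 116 107 107 108 109 109 109 108
209 111 112 113 115 114 114 113 113 113 107 111 126 131 121 113 111 113 113 114 114 114
210 112 111 112 111 110 104 101 101 106 109 118 131 132 123 117 115 116 116 116 116 115
211 109 110 106 102  99  90  85  88  96 106 118 124 122 119 117 115 117 118 118 117 116
212  99  97  95  87  83  77  80  85  95 105 113 116 116 116 115 117 118 119 119 118 117
213  80  81  79  76  74  73  79  90 101 106 111 113 114 114 117 118 119 120 120 119 117
214  69  67  69  68  71  71  77  90  97 102 104 108 109 112 114 116 117 118 119 118 118
215  66  65  66  67  67  68  70  78  81  86  91  94  95 100 103 106 109 111 113 112 114
knob [[316.73988281 191.79233884]]
```

```bash
python3 -c "
from h import *
a,b=[load(k)['color'][184:198,309:327].astype(int) for k in('s4','s8')]; print('knob region diff',abs(a-b).mean())
print(manip.hand_in())"
```

```text
knob region diff 2.6375661375661377
the job is handed in; nothing more can be done
None
```

The job is handed in, with no verdict returned: the clamp arm is down on the stone, and the gripped probe presses the dot square to the sloping face at about 3.5 N, roughly half its travel. The first clamp push missed over the knob, because the fingertips sit about 33 mm short of the reported TCP, and a lower push worked.

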